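# Stack a clutch disc and a separator plate on a splined hub

### The job

Rebuild the little slip clutch on the bench: slide the toothed friction disc over the splined hub, turning it gently until its teeth find the splines and it sits fully home on the plate already fitted, then lay the separator plate on top, lips up, fully home with its tab in the empty slot of the cage, on the side opposite to the tab of the plate below. Work by feel and never load the clutch with more than about 25 N; let go of the parts, and leave the other things on the bench where they are.

Things in the scene. Friction and masses are not known exactly. Their poses are not given: they have to be found in the camera images.
- carrier: Clutch stand fixed to the bench: square grey base 130 x 130 x 10 mm, origin under its centre on the hub's vertical axis, z up. Heights are above this origin. Aluminium cage and steel hub turn stiffly on it, at angles NOT measured: find them by feel. Pressed with over 6 N both sink on a spring, 4 N per mm, at most 6 mm. Beyond 30 mm radius, off the posts, fingers have room down to 20 mm.
- hub_splines (a point): Point on the hub's axis at the spline tops, 58 mm up (its yaw is the base's, not the hub's). Hub: six splines 60 degrees apart, 5 mm wide, out to radius 15.5 mm, 35 to 58 mm up; above them a smooth round pilot of radius 11 mm up to 64 mm, tapering to radius 6 mm at 70 mm. The hub may stand at any angle; 0.15 N m turns it, so light rubbing does not.
- empty_slot (a point): Nominal place of the cage's empty slot, at its post tops: on the carrier's +x axis, 42 mm from the hub axis, 58 mm up. Two posts (radius 36 to 48 mm, each 7 mm wide) leave a 15 mm slot for a tab. The cage may be turned up to 0.14 rad (its stops) either way from this; 0.3 N m turns it. A like slot on the -x side holds the tab of the plate already fitted.
- fitted_plate (a point): On the hub axis, at the top face of the separator plate already fitted in the cage, 40 mm up, where the friction disc must sit. That plate lies lips down, 48 mm across, tab on the carrier's -x side.
- disc_center (a point): Centre of the loose friction disc, a flat steel ring with cork pads, 8 mm thick, twelve-sided, 60 mm across flats (flats face its x axis and every 30 degrees), 100 to 160 g. Hole radius 17 mm with six inward teeth 6 mm wide, to radius 12.2 mm, one on its x axis and every 60 degrees. It lies on a rest with finger room below its edge. Home: underside 40 mm up.
- disc: The same friction disc; origin at the centre of its underside, axes as for its centre. A tooth must go half-way between two splines, with 4 degrees of play either way; else the disc stops on the spline tops, underside 58 mm up. Teeth clear the pilot by 1.2 mm.
- separator_center (a point): Centre (11 mm above the underside, on the hole's axis) of the loose separator plate: steel ring 5 mm thick, 48 mm across, hole radius 17 mm (it passes the splines), one flat tab 12 mm wide along its +x, and two upright lips on its +y and -y sides to hold it by: 24 mm long in x, outer faces 48 mm apart, 22 mm high from the underside. It lies lips up on a rest. 70 to 120 g.
- separator: The same separator plate; origin on the hole's axis at its underside. Its tab enters a slot with 1.5 mm play each side (2 degrees); turned wrongly it stops on the post tops, underside 58 mm up. Home: underside 48 mm up, on the disc. The disc is wider than it, so fingertips should not stand below its underside.
- separator_tab (a point): End of the separator plate's tab, half-way up its 5 mm thickness, 46 mm from the hole's axis.
- rest_a: One of two fixed round plastic rests, 40 mm across (48 mm at the foot), 25 mm high, origin at the centre of its underside; carries the friction disc.
- rest_b: The other rest, of the same size; carries the separator plate.
- spray_can: Bystander: blue spray can, 52 mm across, 170 mm high, upright; origin at the centre of its underside.
- mouse: Bystander: black computer mouse, 100 x 58 x 31 mm; origin at the centre of its underside.
- screwdriver: Bystander: screwdriver lying on the bench, about 200 mm long.
There are look-alikes about, which are no part of the job. Several things have the shape of the carrier; the one meant has the colours described above.

How it is judged (in metres and radians):
On the way, in this order (a step that is already met when the one before it is completed fails the run):
1. the friction disc is fully home on the splined hub (horizontal distance between disc_center and carrier below 0.003 m and z of disc_center in the frame of carrier between 0.041 and 0.0465 m and angle between disc_center's own z axis and vertical below 0.06 rad), for 0.2 s.
2. the separator plate is fully home on the disc, its tab in the empty slot (all of step 1 and horizontal distance between separator_center and carrier below 0.0045 m and z of separator_center in the frame of carrier between 0.056 and 0.062 m and angle between separator_center's own z axis and vertical below 0.06 rad and x of separator_tab in the frame of carrier above 0.036 m and y of separator_tab in the frame of carrier between -0.0105 and 0.0105 m), for 0.2 s.
At the end, for the whole second after the job is handed in: Disc flat on the lower plate (centre within 3 mm of the hub axis, 41 to 46.5 mm up from the carrier's underside) and separator flat on it, lips up (within 4.5 mm, 56 to 62 mm up), both level within 0.06 rad and at rest, tab in the slot (end within 10.5 mm of the carrier's +x axis) (all of step 2 and linear speed of each of disc, separator below 0.02 m/s); the robot touches nothing.
It fails at once if the clutch is loaded with more than 30 N (contact force between carrier and anything else above 30 N).
It fails at once if the spray can is pushed away or knocked over (distance of spray_can from where it was at the start of the episode above 0.02 m).
It fails at once if the mouse is pushed away or knocked over (distance of mouse from where it was at the start of the episode above 0.02 m).
It fails at once if the screwdriver is pushed away or knocked over (distance of screwdriver from where it was at the start of the episode above 0.02 m).
It fails at once if the spray can is tipped (angle between spray_can's own z axis and vertical above 0.3 rad).
It also fails if it takes over 72 s, if anything falls off the work surface, if the arm or the gripper's body presses on something with over 40 N, if the wrist force passes 120 N, or if a joint passes its speed limit or range.

### The arm

A 6-joint arm with a two-finger parallel gripper is mounted at the origin on the work surface. World frame = base frame: x ahead of the robot, y to its left, z up, the work surface at z = 0. Lengths are in m, angles in degrees, forces in N, time in s.
With the tool pointing down it reaches from about 0.25 to 0.725 m from the base axis. Payload 9.7 kg.
Tool frame: the origin (TCP) lies midway between the tips of the shut fingers; the grasp point (between the pads) lies 19 mm behind it (grip_point_offset is the distance from the TCP to the grasp point, in m); y points along the fingers, z is the direction in which the jaws open and shut, and the axes are right-handed (so a half turn about y gives the same grasp; the last joint's range is limited). The gripper opens to 85 mm and grips with 20 to 120 N. Pads are 22 mm wide; open, the fingers measure 114 mm over their backs; the gripper's body (76 mm by 85 mm) begins 54 mm behind the grasp point. The pads swing forward as they close: fully open they stand 13 mm farther back than shut.
Start: joints at [70.474, 4.979, 10.078, 95.1, 0, 90], TCP at [0.184, 0.518, 0.231] pointing down, gripper open.
Joint ranges: [-179.16, 179.16], [-48.56, 103.87], [-65.8, 70.77], [-126.05, 130.52], [-82.76, 87.17], [-180, 180]. Speed limits (degrees/s): [127.2, 127.2, 147.25, 180, 180, 180].

### API

Orientations are given as [roll, pitch, yaw] about the fixed x, y, z axes, in that order (R = Rz(yaw) Ry(pitch) Rx(roll)).
In Python, from workcell import get_obs, camera, job_done, grip_point_offset gives the robot as it stands.
- The arm moves only by the tool move_arm, never from a script. Its argument "deltas" is a list that holds one entry, the list of rows, each a list of 4 numbers: the shift along the tool's x, y, z in m, then the turn about the tool's y in degrees. A call has 1 to 5 rows; each row is the pose to reach, as a shift and turn from the pose commanded when the call began, along the tool's axes at that moment; what a row does not reach only later rows make up. A row lasts 1/10 s, in which the tool goes at most 50 mm and 8.59 degrees, less where a joint would pass 70% of its speed; a pose out of reach is approached as far as the arm can. A call with a gripper value outside its range is refused whole. "claw" is the finger opening in m, from 0 to 0.0854, set as the call begins (left out, the last holds). The fingers move at their own pace and stop on an object; "newtons" is the grip in N (left out, the last holds). Time passes only in rows, so rows that repeat a pose let the fingers close. It gives the time, the measured TCP pose, the force and the opening at its end, in the units of the state.
- get_obs(): the state, without advancing time (a new reading comes with each control period).
- camera(name): name is "scene" or "top" or "wrist"; returns a dict with "color" (384x512x3 uint8, blue, green, red), "range_z" (384x512 float32, m along the optical axis (not along the pixel's ray), 0 where there is no reading), "fx", "fy", "cx", "cy" (pixels), "T" (4x4, takes a point from camera to world coordinates). Camera axes: x right, y down, z forward; pixel columns grow to the right and rows downward; lengths in m; the calibration is good to about 2 mm. A picture is of the moment at which its call begins.
- job_done(): hands the job in, once; it reports no verdict.
The state is a dict: "time": time; "q": joint angles; "qd": joint speeds; "joint_efforts": joint torques, N m; "ee_pos": TCP position; "tcp_rot": TCP orientation; "wrist_force": force on the tool from outside, world axes, zero at the start; "torque": the same for the moment, N m; "opening": finger opening in m.
Only numpy, scipy, OpenCV 4.12 (cv2) and the standard library are available. Lean on these libraries where they do the work, as an engineer would, in place of code of your own. Each camera call takes 0.05 s, during which the arm holds its last target. There are 200 camera calls.

## Working session

There is one attempt and no reset: what is moved stays moved. The work goes in short steps, Python scripts to look and compute and a tool call to move; the robot and the scene stay as the last step left them, time stands still between calls to the robot, and variables do not carry over. Pictures are saved under pics/ and viewed, about 8 in all and at most 12, crops included, and the job is handed in when it is done.

Besides the shell and the picture viewer there is one more tool, called after "Emit:" as name([rows], argument=value, ...), one row to a line, values as JSON. move_arm: Moves the arm, as the interface text tells. Its arguments: {"type":"object","properties":{"deltas":{"type":"array"},"claw":{"type":"number"},"newtons":{"type":"number"}},"required":["deltas"]}

```bash
ls; mkdir -p pics; python3 - <<'E'
from workcell import *
import cv2,numpy as np,pickle
print(get_obs(),grip_point_offset)
d={}
for n in("scene","top","wrist"):
    d[n]=camera(n); cv2.imwrite(f"pics/{n}0.png",d[n]["color"])
    print(n,d[n]["T"].round(4).tolist(),d[n]["fx"],d[n]["cx"],d[n]["cy"])
pickle.dump(d,open("c0.pkl","wb"))
cv2.imwrite("pics/top0b.png",cv2.resize(d["top"]["color"],(800,600)))
E
```

```text
pics
{'time': 0.0, 'q': array([7.04735667e+01, 5.01038982e+00, 1.00359952e+01, 9.50993200e+01,
       7.00031150e-04, 9.00015031e+01]), 'qd': array([ 0.06372164,  0.1626541 , -0.01677561, -0.00695986,  0.05175783,
        0.09028702]), 'joint_efforts': array([-1.90510662e-03, -5.20386636e+01,  4.64803720e+01,  1.65054621e-02,
       -9.36851006e-05,  1.57128216e-05]), 'ee_pos': array([0.18375641, 0.51816268, 0.23060368]), 'tcp_rot': array([-9.00737146e+01,  6.98096774e-04, -1.95279372e+01]), 'wrist_force': array([0.33884167, 0.52611427, 0.08377059]), 'torque': array([-0.02147909, -0.0595898 , -0.0223803 ]), 'opening': 0.08544207060408954} 0.0187
scene [[-0.4973, 0.4921, -0.7146, 1.281], [0.8676, 0.2816, -0.4098, 0.4225], [-0.0004, -0.8237, -0.567, 0.6345], [0.0, 0.0, 0.0, 1.0]] 418.2694474200669 256.066121172318 199.00283462983896
top [[0.0227, -0.9732, 0.2289, 0.2892], [-0.9997, -0.0208, 0.0104, -0.0212], [-0.0054, -0.229, -0.9734, 1.1934], [0.0, 0.0, 0.0, 1.0]] 412.18322172820336 258.60142709042 189.4565585402558
wrist [[0.3342, 0.8965, 0.2909, 0.1096], [0.9425, -0.3173, -0.1048, 0.5449], [-0.0017, 0.3092, -0.951, 0.3736], [0.0, 0.0, 0.0, 1.0]] 269.73926127813996 254.88979007279355 191.18627599289815
```

View pics/top0b.png

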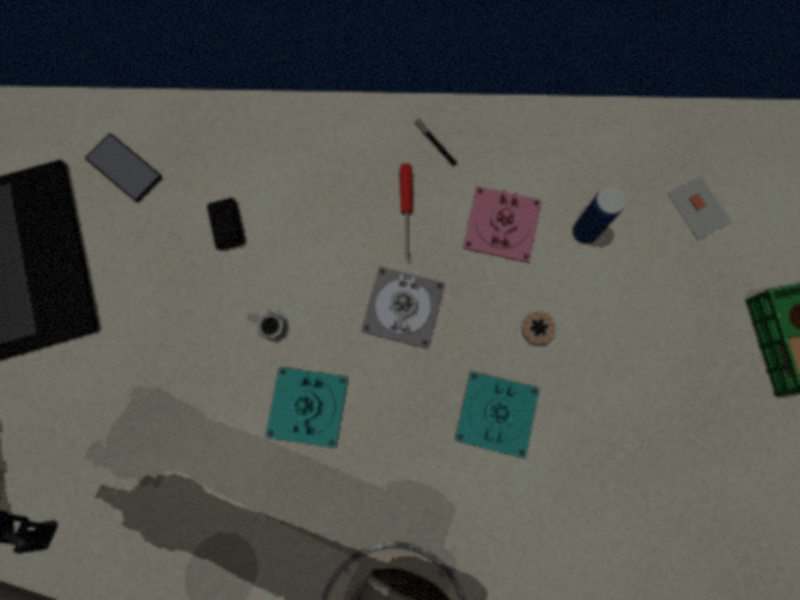

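View pics/scene0.png

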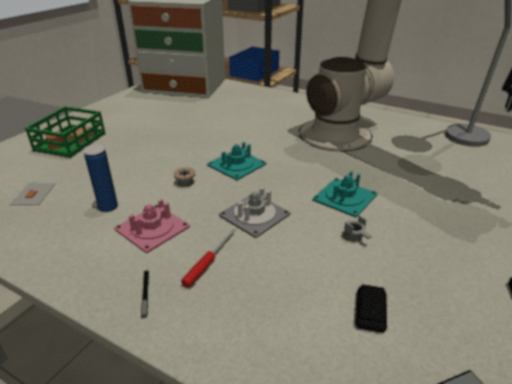

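Top view (800x600): grey carrier at (403,306), disc at (538,328), separator at (272,325), its tab toward image left. Measuring roughly, with an enlarged crop.

```bash
cat > h.py <<'E'
import numpy as np,cv2,pickle
def ray(c,u,v,z):
    u=np.atleast_1d(u).astype(float);v=np.atleast_1d(v).astype(float)
    d=np.c_[(u-c["cx"])/c["fx"],(v-c["cy"])/c["fy"],np.ones_like(u)]@c["T"][:3,:3].T
    o=c["T"][:3,3]; return o+d*((z-o[2])/d[:,2])[:,None]
def proj(c,P):
    P=np.atleast_2d(P); q=(P-c["T"][:3,3])@c["T"][:3,:3]
    return np.c_[q[:,0]/q[:,2]*c["fx"]+c["cx"],q[:,1]/q[:,2]*c["fy"]+c["cy"]]
def cloud(c):
    h,w=c["range_z"].shape; v,u=np.mgrid[:h,:w]; z=c["range_z"]
    P=np.stack([(u-c["cx"])/c["fx"]*z,(v-c["cy"])/c["fy"]*z,z],-1)
    return P@c["T"][:3,:3].T+c["T"][:3,3]
E
python3 - <<'E'
from h import *
d=pickle.load(open("c0.pkl","rb"));c=d["top"];s=1.5625
for n,u,v,z in(("car",403,306,.03),("disc",538,328,.033),("sep",272,325,.04),("can",590,235,.0),("mouse",226,224,.03),("sd",407,215,.02)):
    print(n,ray(c,u/s,v/s,z).round(3))
P=cloud(c)
for n,u,v in(("car",403,306),("disc",538,328),("sep",272,325)):
    u=int(u/s);v=int(v/s);Q=P[v-28:v+28,u-28:u+28].reshape(-1,3);Q=Q[(Q[:,2]>.018)&(Q[:,2]<.1)]
    print(n,len(Q),Q.mean(0).round(4),(Q.min(0)+Q.max(0))/2,np.ptp(Q,0))
a=c["color"][165:230,225:291];b=c["color"][185:230,150:196]
e=d["scene"]["color"][180:240,215:295]
cv2.imwrite("pics/crop.png",np.hstack([cv2.resize(i,(260,260),interpolation=cv2.INTER_CUBIC) for i in(a,b,e)]))
E
```

```text
car [[ 0.544 -0.007  0.03 ]]
disc [[ 0.507 -0.255  0.033]]
sep [[0.501 0.231 0.04 ]]
can [[ 0.699 -0.367  0.   ]]
mouse [[0.697 0.334 0.03 ]]
sd [[ 0.726 -0.011  0.02 ]]
car 514 [ 0.5449 -0.0047  0.0378] [ 0.55651986 -0.00451377  0.04627291] [0.1219487  0.09912337 0.05653695]
disc 362 [ 0.5089 -0.2549  0.0319] [ 0.50897799 -0.25549825  0.03027208] [0.06064205 0.06016938 0.02061061]
sep 272 [0.5043 0.2421 0.0294] [0.50116473 0.24790263 0.03530973] [0.04919937 0.06553656 0.03303151]
```

View pics/crop.png

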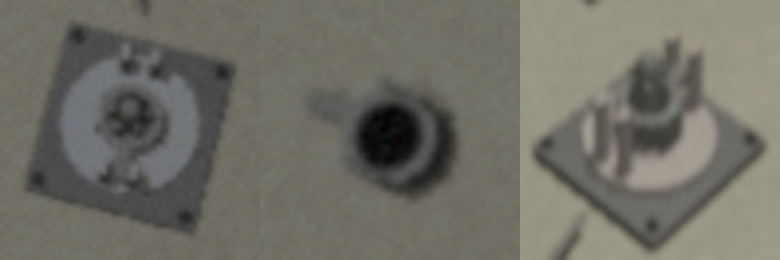

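Carrier's fitted tab lies toward the robot, so the empty slot (+x) points away from it, with a yaw of about −16°. I'll go over the carrier first for a close look.

Emit:
move_arm([
  [[0.034,0,-0.025,0],[0.068,0,-0.05,0],[0.102,0,-0.075,0],[0.136,0,-0.1,0],[0.17,0,-0.125,0]],
])

```text
time: 0.65
ee_pos: [0.3028, 0.3422, 0.2311]
tcp_rot: [-90.0, -0.0, -19.5]
wrist_force: [0.2, 1.3, -0.2]
opening: 0.0854
```

Emit:
move_arm([
  [[0.034,0,-0.025,0],[0.068,0,-0.05,0],[0.102,0,-0.075,0],[0.136,0,-0.1,0],[0.17,0,-0.125,0]],
])

```text
time: 1.15
ee_pos: [0.4213, 0.1675, 0.2312]
tcp_rot: [-90.0, -0.0, -19.5]
wrist_force: [1.3, -0.2, 0.3]
opening: 0.0852
```

Emit:
move_arm([
  [[0.034,0,-0.025,0],[0.068,0,-0.05,0],[0.102,0,-0.075,0],[0.136,0,-0.1,0],[0.17,0,-0.125,0]],
])

```text
time: 1.65
ee_pos: [0.5398, -0.0073, 0.2311]
tcp_rot: [-90.0, 0.0, -19.5]
wrist_force: [1.2, 0.8, -0.5]
opening: 0.0854
```

Emit:
move_arm([
  [[0,0,0,0],[0,0,0,0]],
])

```text
time: 1.85
ee_pos: [0.5392, -0.0063, 0.2306]
tcp_rot: [-90.0, 0.1, -19.6]
wrist_force: [-0.8, 0.1, 0.3]
opening: 0.0854
```

```bash
python3 - <<'E'
from h import *
from workcell import *
o=get_obs();print(o["time"],o["ee_pos"],o["tcp_rot"],o["q"],o["wrist_force"])
c=camera("wrist");pickle.dump(c,open("c1.pkl","wb"))
cv2.imwrite("pics/w1.png",cv2.convertScaleAbs(cv2.resize(c["color"],(800,600)),alpha=1.5))
print(c["T"].round(4))
E
```

```text
1.85 [ 0.53917082 -0.00625502  0.23060867] [-9.00165378e+01  8.30598731e-02 -1.96374881e+01] [-6.70671309e-01  3.55760477e+00  8.49500782e+00  9.50213285e+01
  1.13562329e-02  1.89667965e+01] [-0.7949726   0.05789404  0.29836828]
[[ 3.360e-01  8.962e-01  2.896e-01  4.652e-01]
 [ 9.419e-01 -3.194e-01 -1.041e-01  2.040e-02]
 [-8.000e-04  3.078e-01 -9.515e-01  3.737e-01]
 [ 0.000e+00  0.000e+00  0.000e+00  1.000e+00]]
```

View pics/w1.png

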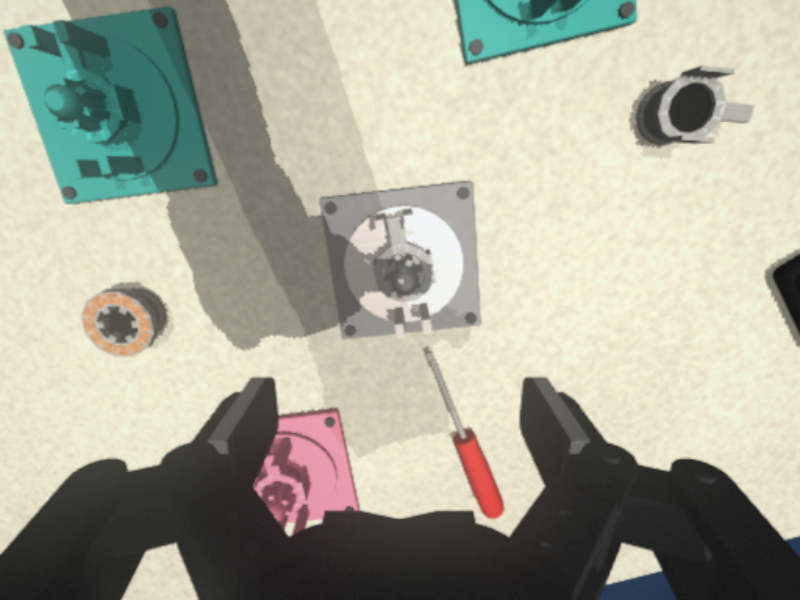

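Wrist view: carrier screws at (330,207),(462,193),(471,318),(349,330); empty slot at the bottom (410,318); disc (122,322); separator (690,105) with tab end (750,113). Measuring from this.

```bash
cat >> h.py <<'E'
def harm(c,x,y,z,r0,r1,n=6,f=None):
    "phase (deg, mod 360/n) of bright sectors on an annulus at height z"
    a=np.radians(np.arange(0,360,1)); g=cv2.cvtColor(c["color"],cv2.COLOR_BGR2GRAY).astype(np.float32) if f is None else f.astype(np.float32)
    s=0
    for r in np.linspace(r0,r1,6):
        p=proj(c,np.c_[x+r*np.cos(a),y+r*np.sin(a),a*0+z]).astype(np.float32)
        s=s+cv2.remap(g,p[:,:1].copy(),p[:,1:].copy(),cv2.INTER_LINEAR)[:,0]
    k=(s*np.exp(1j*n*a)).sum(); return np.degrees(np.angle(k))/n,abs(k)/np.abs(s-s.mean()).sum()
E
cat > m.py <<'E'
from h import *
def run(c):
    s=1.5625
    w=ray(c,np.array([330,462,471,349])/s,np.array([207,193,318,330])/s,.010)
    print("screw",w.round(4).tolist(),"ctr",w.mean(0).round(4)); 
    e=w[2]-w[1]+w[3]-w[0]; f=w[1]-w[0]+w[2]-w[3]
    print("yaw",np.degrees(np.arctan2(e[1],e[0])),np.degrees(np.arctan2(f[1],f[0]))-90)
    P=cloud(c)
    for n,x,y,zl,zh in(("disc",.507,-.255,.028,.04),("seplip",.502,.236,.037,.055),("sepbase",.502,.236,.0275,.034),("pilot",.544,-.007,.06,.08),("posts",.544,-.007,.05,.06)):
        m=(np.hypot(P[...,0]-x,P[...,1]-y)<.07)&(P[...,2]>zl)&(P[...,2]<zh);Q=P[m]
        print(n,len(Q),Q.mean(0).round(4),(((Q.min(0)+Q.max(0))/2).round(4)),np.ptp(Q,0).round(3))
        if n!="pilot" and len(Q):
            r=cv2.minAreaRect((Q[:,:2]*1000).astype(np.float32));print("   rect",r)
if __name__=="__main__": 
    c=pickle.load(open("c1.pkl","rb"));run(c)
    b=ray(c,np.array([122,690,750,700,690,745])/1.5625,np.array([322,105,113,72,138,121])/1.5625,.03);print(b.round(4))
    for dx in(-1,0,1):
        for z in(.033,):print(harm(c,.507+dx*.002,-.255,z,.0125,.0165))
E
python3 m.py
```

```text
screw [[0.4795, -0.0464, 0.01], [0.506, 0.0623, 0.01], [0.6159, 0.0374, 0.01], [0.5893, -0.0728, 0.01]] ctr [ 0.5477 -0.0049  0.01  ]
yaw -13.127764314921349 -13.652357224178246
disc 1320 [ 0.5082 -0.2529  0.0334] [ 0.5085 -0.255   0.032 ] [0.061 0.064 0.008]
   rect ((508.7962341308594, -254.328857421875), (60.363861083984375, 60.74110794067383), 39.92859649658203)
seplip 233 [0.4981 0.2385 0.045 ] [0.5017 0.2381 0.0432] [0.053 0.042 0.012]
   rect ((502.0098571777344, 238.49749755859375), (25.491130828857422, 48.08920669555664), 65.1646499633789)
sepbase 1001 [0.5038 0.2453 0.0302] [0.5007 0.2477 0.0308] [0.051 0.068 0.006]
   rect ((508.9859924316406, 247.17477416992188), (71.0812759399414, 47.37543869018555), 58.72172546386719)
pilot 260 [ 0.5455 -0.0046  0.068 ] [ 0.5482 -0.0027  0.0661] [0.093 0.025 0.012]
posts 401 [ 0.545  -0.0048  0.0577] [ 0.5473 -0.0052  0.0551] [0.099 0.045 0.01 ]
   rect ((547.1220703125, -5.185802459716797), (30.43547248840332, 96.22236633300781), 79.77627563476562)
[[ 0.5089 -0.2516  0.03  ]
 [ 0.4998  0.2387  0.03  ]
 [ 0.5205  0.2803  0.03  ]
 [ 0.48    0.2486  0.03  ]
 [ 0.5232  0.2356  0.03  ]
 [ 0.5249  0.2763  0.03  ]]
(np.float64(8.87011845045759), np.float64(0.10837183816064766))
(np.float64(10.822295515744388), np.float64(0.5754748781696079))
(np.float64(11.093876834082822), np.float64(0.7146963435122595))
```

Emit:
move_arm([
  [[0.01,0.01,-0.049,0],[0.022,0.03,-0.098,0],[0.033,0.05,-0.147,0],[0.044,0.07,-0.196,0],[0.055,0.08,-0.244,0]],
])

```text
time: 2.4
ee_pos: [0.5102, -0.2409, 0.1536]
tcp_rot: [-90.0, 0.0, -19.4]
wrist_force: [0.7, -0.5, 0.7]
opening: 0.0855
```

Emit:
move_arm([
  [[0,0,0,0],[0,0,0,0],[0,0,0,0]],
])

```text
time: 2.7
ee_pos: [0.5113, -0.2395, 0.1551]
tcp_rot: [-90.0, -0.0, -19.4]
wrist_force: [0.1, -0.6, -0.2]
opening: 0.0853
```

```bash
python3 - <<'E'
from h import *
from workcell import *
o=get_obs();print(o["time"],o["ee_pos"],o["tcp_rot"],o["wrist_force"])
c=camera("wrist");pickle.dump(c,open("c2.pkl","wb"))
P=cloud(c);m=(np.hypot(P[...,0]-.509,P[...,1]+.2545)<.05)&(P[...,2]>.029)&(P[...,2]<.04);Q=P[m]
h=cv2.convexHull((Q[:,:2]*1000).astype(np.float32));(x,y),r=cv2.minEnclosingCircle(h);M=cv2.moments(h)
x,y=M["m10"]/M["m00"],M["m01"]/M["m00"]
print(len(Q),np.median(Q[:,2]),x,y,r,cv2.minAreaRect(h))
for z in(.03,.033):print("teeth",harm(c,x/1e3,y/1e3,.033,.0125,.0165),harm(c,x/1e3,y/1e3,z,.03,.032,12))
c1=pickle.load(open("c1.pkl","rb"));P1=cloud(c1)
f=(P1[...,2]*1000).clip(0,80)
for x,y in((.5475,-.005),(.5455,-.0046),(.5465,-.003)):print("hub",harm(c1,x,y,.058,.0125,.015,6,f),harm(c1,x,y,.058,.0125,.015))
g=cv2.convertScaleAbs(c1["color"],alpha=1.5)[110:220,200:312];g=cv2.resize(g,(450,450),interpolation=cv2.INTER_CUBIC)
k=cv2.convertScaleAbs(c["color"],alpha=1.5);cv2.imwrite("pics/w2.png",np.hstack([cv2.resize(k,(350,450)) if 0 else cv2.resize(k[40:240,150:306],(350,450)),g]))
E
```

```text
2.7 [ 0.51128593 -0.2395324   0.15513943] [-8.99883058e+01 -4.42889609e-02 -1.94392231e+01] [ 0.14698707 -0.63625314 -0.16094347]
2038 0.03370502001141573 508.75215850035505 -254.5003561853148 31.137245178222656 ((508.771240234375, -254.4255828857422), (59.989601135253906, 60.02305221557617), 11.32840633392334)
teeth (np.float64(11.445931070510243), np.float64(0.7142038000472151)) (np.float64(13.305388346159242), np.float64(0.09423518767785494))
teeth (np.float64(11.445931070510243), np.float64(0.7142038000472151)) (np.float64(-12.991840328818931), np.float64(0.059667819535712104))
hub (np.float64(25.097203191659375), np.float64(0.6252797910255423)) (np.float64(20.373421316312122), np.float64(0.25137904679668227))
hub (np.float64(24.25321762203725), np.float64(0.5521585152828293)) (np.float64(10.208115917652588), np.float64(0.31547819649143677))
hub (np.float64(25.569814664842923), np.float64(0.33963294925114007)) (np.float64(19.46731594807592), np.float64(0.17835622964327466))
```

View pics/w2.png

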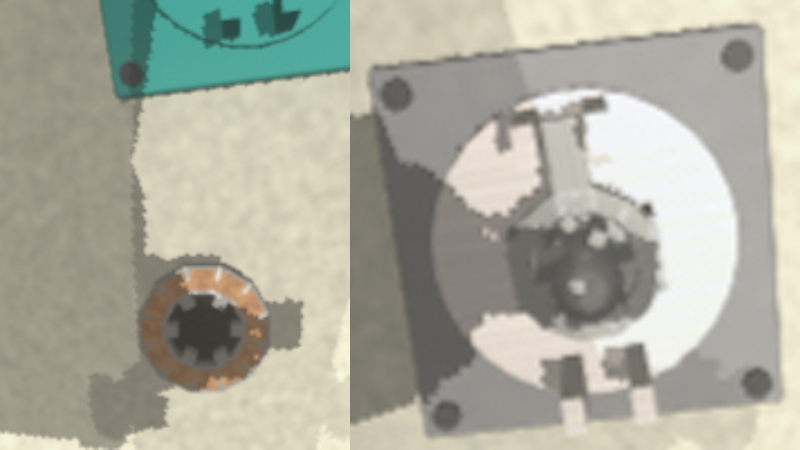

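Disc (0.5088, −0.2545), teeth at 11.4° mod 60; hub splines at ≈25° mod 60 from depth. Descend and grip.

Emit:
move_arm([
  [[0.003,0.01,-0.015,-0.8],[0.003,0.05,-0.015,-0.8],[0.003,0.09,-0.015,-0.8],[0.003,0.125,-0.015,-0.8],[0.003,0.147,-0.015,-0.8]],
])

```text
time: 3.25
ee_pos: [0.5084, -0.2539, 0.0052]
tcp_rot: [-90.0, 0.1, -18.6]
wrist_force: [0.1, -0.3, 0.1]
opening: 0.0854
```

Emit:
move_arm([
  [[0,0,0,0],[0,0,0,0]],
])

```text
time: 3.45
ee_pos: [0.5094, -0.2552, 0.0086]
tcp_rot: [-90.0, -0.0, -18.6]
wrist_force: [0.4, 0.8, 0.9]
opening: 0.0856
```

Emit:
move_arm([
  [[0,0,0,0],[0,0,0,0],[0,0,0,0],[0,0,0,0],[0,0,0,0]],
], claw=0.05, newtons=40)

```text
time: 3.95
ee_pos: [0.51, -0.2563, 0.0097]
tcp_rot: [-90.0, -0.2, -18.7]
wrist_force: [-1.0, 2.7, 6.2]
opening: 0.0594
```

```bash
python3 - <<'E'
from h import *
from workcell import *
o=get_obs();print(o["time"],o["ee_pos"],o["tcp_rot"],o["wrist_force"],o["torque"],o["opening"])
E
```

```text
3.95 [ 0.50995363 -0.25627945  0.00967869] [-89.99311761  -0.18491368 -18.71369385] [-0.97568296  2.70133475  6.21834374] [ 0.3937563   0.11377096 -0.00515253] 0.059382347068103414
```

Emit:
move_arm([
  [[0,-0.02,0,0],[0,-0.05,0,0],[0,-0.085,0,0],[0,-0.115,0,0],[0,-0.115,0,0]],
])

```text
time: 4.45
ee_pos: [0.5108, -0.2571, 0.1283]
tcp_rot: [-90.1, -0.5, -18.7]
wrist_force: [1.2, -0.2, -0.5]
opening: 0.059
```

Emit:
move_arm([
  [[0,0,0.04,3],[0,0,0.08,6],[0,0,0.11,10],[0,0,0.12,16],[0,0,0.12,16]],
])

```text
time: 4.95
ee_pos: [0.5476, -0.141, 0.1223]
tcp_rot: [-90.0, 0.0, -34.7]
wrist_force: [0.4, -0.8, -1.3]
opening: 0.0586
```

```bash
cat > look.py <<'E'
from h import *
from workcell import *
import sys
o=get_obs();print(o["time"],o["ee_pos"],o["tcp_rot"],o["wrist_force"],o["torque"],o["opening"])
c=camera("wrist");n=sys.argv[1];pickle.dump(c,open(n+".pkl","wb"))
cv2.imwrite(f"pics/{n}.png",cv2.convertScaleAbs(cv2.resize(c["color"],(640,480)),alpha=1.5))
E
python3 look.py w3
```

```text
4.95 [ 0.54762685 -0.14101139  0.12232861] [-8.99948745e+01  1.50532115e-03 -3.46871306e+01] [ 0.40265919 -0.77192214 -1.31024224] [-0.06632601  0.00852821  0.00492363] 0.058569519449404056
```

View pics/w3.png

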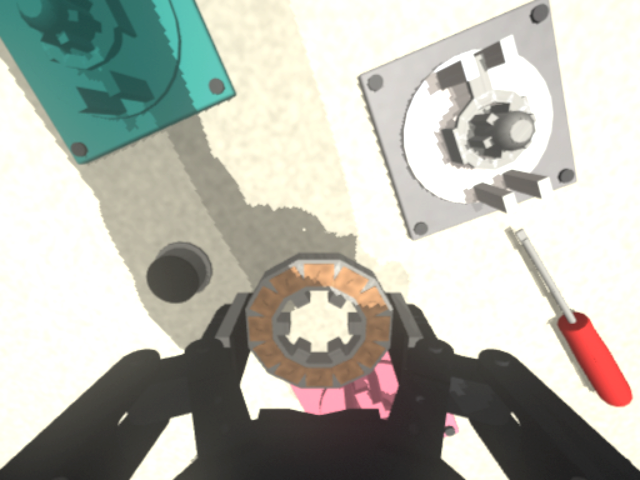

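Disc is held level at (320,320), carrier screws at (375,83),(540,14),(566,175),(420,228), pilot tip (515,130), splines visible around (487,120). Measuring the disc and hub relative to the TCP.

```bash
cat > m3.py <<'E'
from h import *
c=pickle.load(open("w3.pkl","rb"));P=cloud(c)
t=np.array([.5476,-.1410]);psi=np.radians(-34.69)
def tool(p):d=np.array(p)[:2]-t;return d@np.array([np.cos(psi),np.sin(psi)]),d@np.array([-np.sin(psi),np.cos(psi)])
m=(np.hypot(P[...,0]-t[0],P[...,1]-t[1])<.045)&(P[...,2]>.132)&(P[...,2]<.156)
hsv=cv2.cvtColor(c["color"],cv2.COLOR_BGR2HSV)
mm=m.astype(np.uint8);mm[:, :198]=0;mm[:,313:]=0
Q=P[mm>0];zt=np.median(Q[:,2]);print("disc top z",zt)
# plane tilt
A=np.c_[Q[:,:2],np.ones(len(Q))];g=np.abs(Q[:,2]-zt)<.003;s=np.linalg.lstsq(A[g],Q[g,2],rcond=None)[0];print("tilt",s[:2])
# hole boundary: points not disc inside; bore centre from hole mask at radius >15
x,y=t
for i in range(4):
    a=np.radians(np.arange(0,360,2));
    rr=np.arange(.018,.040,.0004);out=[]
    for b in a:
        p=proj(c,np.c_[x+rr*np.cos(b),y+rr*np.sin(b),rr*0+zt]).round().astype(int)
        v=m[p[:,1].clip(0,383),p[:,0].clip(0,511)];k=np.where(~v)[0];out.append(rr[k[0]] if len(k) else np.nan)
    out=np.array(out);d=(a-psi)%np.pi; ok=(np.abs(d-np.pi/2)>.6)&np.isfinite(out)  # skip fingers
    pts=np.c_[x+out*np.cos(a),y+out*np.sin(a)][ok]
    B=np.c_[2*pts,np.ones(len(pts))];q=np.linalg.lstsq(B,(pts**2).sum(1),rcond=None)[0];x,y=q[:2]
print("disc ctr",x,y,"r",np.sqrt(q[2]+x*x+y*y),"tool off",tool((x,y)))
print("teeth",harm(c,x,y,zt,.0125,.0165,6,m),harm(c,x,y,zt,.0125,.0165))
w=ray(c,np.array([375,540,566,420])/1.25,np.array([83,14,175,228])/1.25,.010);e=w[2]-w[1]+w[3]-w[0]
print("carrier",w.mean(0),np.degrees(np.arctan2(e[1],e[0])))
n=(np.hypot(P[...,0]-.5475,P[...,1]+.005)<.02)
for z0,z1 in((.066,.08),(.0685,.08)):
    Q=P[n&(P[...,2]>z0)&(P[...,2]<z1)];print("pilot",len(Q),Q.mean(0),(Q.min(0)+Q.max(0))/2,np.ptp(Q,0))
f=(P[...,2]*1000).clip(30,60)
for dx,dy in((0,0),(.001,0),(-.001,0),(0,.001),(0,-.001)):
    print("hub",harm(c,w.mean(0)[0]+dx,w.mean(0)[1]+dy,.058,.0125,.015,6,f))
E
python3 m3.py
```

```text
disc top z 0.14613119209279238
tilt [0.00097801 0.00217054]
disc ctr 0.5447692688489477 -0.13919877525980198 r 0.031154250653378283 tool off (np.float64(-0.003352691854161559), np.float64(-0.00013002594078772656))
teeth (np.float64(-4.709915862206073), np.float64(0.608549052283037)) (np.float64(26.15331469440395), np.float64(0.47095831995372034))
carrier [ 0.54763465 -0.00416058  0.01      ] -13.351401841474663
pilot 602 [ 0.54574687 -0.00634058  0.0690313 ] [ 0.54612908 -0.00546425  0.06902958] [0.02020077 0.01950172 0.0060535 ]
pilot 378 [ 0.54632705 -0.00563745  0.07011428] [ 0.54660009 -0.00608524  0.07028124] [0.0158688  0.01614545 0.00355017]
hub (np.float64(25.24652263274031), np.float64(0.4262689250780727))
hub (np.float64(26.739476178686576), np.float64(0.2305211498180655))
hub (np.float64(24.47730531526062), np.float64(0.509291193760853))
hub (np.float64(24.258435821907955), np.float64(0.23113240325791895))
hub (np.float64(25.301925685067072), np.float64(0.5130102223186465))
```

Emit:
move_arm([
  [[-0.02,0,0.03,0],[-0.042,0,0.063,0],[-0.06,0.01,0.09,0],[-0.075,0.025,0.112,0],[-0.075,0.037,0.112,0]],
])

```text
time: 5.5
ee_pos: [0.5492, -0.0061, 0.0848]
tcp_rot: [-90.0, 0.0, -34.4]
wrist_force: [-0.5, -0.1, -0.9]
opening: 0.0588
```

Emit:
move_arm([
  [[0,0,0,0],[0,0,0,0],[0,0,0,0]],
])

```text
time: 5.8
ee_pos: [0.5498, -0.0089, 0.0862]
tcp_rot: [-90.0, -0.1, -34.8]
wrist_force: [-0.1, -0.5, -0.6]
opening: 0.0589
```

```bash
python3 look.py w4
```

```text
5.8 [ 0.54980663 -0.00885707  0.08622639] [-8.99775922e+01 -5.15762689e-02 -3.47796637e+01] [-0.11502236 -0.47702055 -0.6028683 ] [-0.00332135 -0.02128316 -0.00128639] 0.05890837064538658
```

View pics/w4.png

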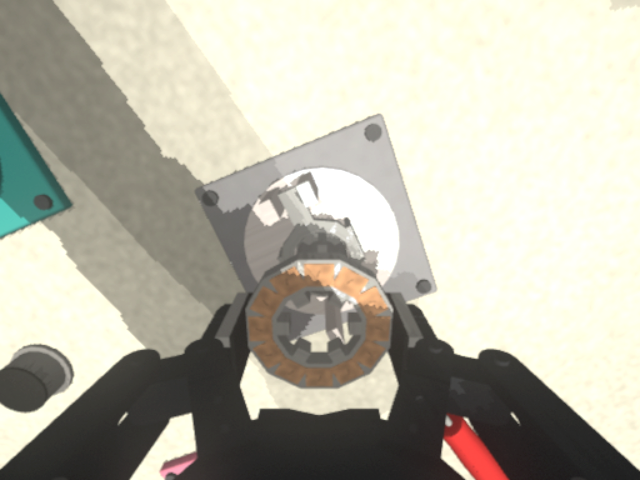

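```bash
sed -e 's/w3.pkl/w4.pkl/;s/\.5476,-.1410/.5498,-.00886/;s/-34.69/-34.78/;s/>.132/>.098/;s/<.156/<.118/' m3.py | sed '/^w=ray/,$d' > m4.py; cat >> m4.py <<'E'
w=ray(c,np.array([211,423])/1.25,np.array([200,287])/1.25,.010)
print("hub",w.mean(0),"tool",tool(w.mean(0)), "delta",np.subtract(tool(w.mean(0)),tool((x,y))))
E
python3 m4.py; python3 -c "
from workcell import *
o=get_obs();print(o['time'],o['ee_pos'])"
```

```text
disc top z 0.11004382605631359
tilt [0.00094286 0.00202881]
disc ctr 0.5475809451011243 -0.006826551542499004 r 0.031084884780875576 tool off (np.float64(-0.0029825508322177028), np.float64(0.0004043609857227043))
teeth (np.float64(-4.288619866366524), np.float64(0.559072437986368)) (np.float64(-24.68493569580524), np.float64(0.242652623474223))
hub [ 0.54865715 -0.00535688  0.01      ] tool (np.float64(-0.0029369489253052872), np.float64(0.0022253718882979485)) delta [4.56019069e-05 1.82101090e-03]
5.85 [ 0.54986956 -0.00875488  0.086232  ]
```

Emit:
move_arm([
  [[0,0.01,0.0015,0],[0,0.02,0.0015,0],[0,0.028,0.0015,0],[0,0.03,0.0015,0],[0,0.03,0.0015,0]],
])

```text
time: 6.35
ee_pos: [0.5499, -0.0064, 0.0548]
tcp_rot: [-90.0, 0.1, -34.7]
wrist_force: [-0.0, 0.2, -0.5]
opening: 0.0588
```

Emit:
move_arm([
  [[0,0.001,0,0],[0,0.002,0,0],[0,0.003,0,0],[0,0.004,0,0],[0,0.004,0,0]],
])

```text
time: 6.85
ee_pos: [0.5503, -0.0064, 0.0514]
tcp_rot: [-90.0, 0.0, -34.7]
wrist_force: [-0.8, -0.9, -1.6]
opening: 0.059
```

Emit:
move_arm([
  [[0,0.001,0,0],[0,0.002,0,0],[0,0.003,0,0],[0,0.004,0,0],[0,0.004,0,0]],
])

```text
time: 7.35
ee_pos: [0.55, -0.0064, 0.0472]
tcp_rot: [-90.0, 0.0, -34.7]
wrist_force: [-0.6, -0.3, -0.6]
opening: 0.0592
```

```bash
python3 -c "
from workcell import *
o=get_obs();print(o['time'],o['ee_pos'],o['tcp_rot'],o['wrist_force'],o['torque'])"
```

```text
7.35 [ 0.55001038 -0.00637936  0.04719842] [-9.00225468e+01  3.28009072e-02 -3.47250140e+01] [-0.624331   -0.262536   -0.64031663] [ 0.04390713  0.22318252 -0.01767235]
```

Emit:
move_arm([
  [[0,0.001,0,0],[0,0.002,0,0],[0,0.003,0,0],[0,0.003,0,0]],
])

```text
time: 7.75
ee_pos: [0.5501, -0.0064, 0.0442]
tcp_rot: [-90.0, 0.0, -34.7]
wrist_force: [-2.4, 0.1, -0.3]
opening: 0.0589
```

Emit:
move_arm([
  [[0,0.001,0,0],[0,0.002,0,0],[0,0.002,0,0]],
])

```text
time: 8.05
ee_pos: [0.5501, -0.0064, 0.0423]
tcp_rot: [-90.0, 0.0, -34.7]
wrist_force: [-2.8, 0.5, -0.5]
opening: 0.0586
```

Emit:
move_arm([
  [[0,0.001,0,0],[0,0.001,0,0]],
])

```text
time: 8.25
ee_pos: [0.5501, -0.0064, 0.0413]
tcp_rot: [-90.0, 0.0, -34.7]
wrist_force: [-4.0, 0.6, 0.1]
opening: 0.059
```

```bash
python3 -c "
from workcell import *
o=get_obs();print(o['time'],o['ee_pos'],o['tcp_rot'],o['wrist_force'],o['torque'])"
```

```text
8.25 [ 0.55014991 -0.00636911  0.04128421] [-9.00098798e+01  2.01201148e-02 -3.47271984e+01] [-4.02949726  0.58440783  0.0954737 ] [ 0.05235443  0.70857556 -0.01572188]
```

The side force of −4 N in x means the disc rubs the pilot; shift −1 mm in x and continue down.

Emit:
move_arm([
  [[-0.0008,0,-0.0005,0],[-0.0008,0,-0.0005,0]],
])

```text
time: 8.45
ee_pos: [0.5497, -0.0064, 0.0415]
tcp_rot: [-90.0, -0.0, -34.7]
wrist_force: [0.1, -0.4, -1.8]
opening: 0.059
```

Emit:
move_arm([
  [[0,0.001,0,0],[0,0.001,0,0]],
])

```text
time: 8.65
ee_pos: [0.5496, -0.0064, 0.0404]
tcp_rot: [-90.0, -0.0, -34.7]
wrist_force: [-0.5, -0.4, -0.6]
opening: 0.0589
```

Emit:
move_arm([
  [[0,0.001,0,0],[0,0.001,0,0]],
])

```text
time: 8.85
ee_pos: [0.5494, -0.0064, 0.0393]
tcp_rot: [-90.0, -0.0, -34.7]
wrist_force: [0.6, -0.2, -1.3]
opening: 0.0589
```

```bash
python3 -c "
from workcell import *
o=get_obs();print(o['time'],o['ee_pos'],o['tcp_rot'],o['wrist_force'],o['torque'])"
```

```text
8.85 [ 0.5494161  -0.00635655  0.03934009] [-8.99991037e+01 -3.66016251e-03 -3.47281513e+01] [ 0.62388124 -0.16614771 -1.27870966] [-0.01567313  0.00273465  0.02401215]
```

Already below the 58 mm spline tops without resistance, so the teeth have probably entered. Continue.

Emit:
move_arm([
  [[0,0.001,0,0],[0,0.002,0,0],[0,0.003,0,0],[0,0.003,0,0]],
])

```text
time: 9.25
ee_pos: [0.5493, -0.0063, 0.0363]
tcp_rot: [-90.0, 0.0, -34.7]
wrist_force: [-0.6, -0.8, -1.2]
opening: 0.0591
```

Emit:
move_arm([
  [[0,0.001,0,0],[0,0.002,0,0],[0,0.003,0,0],[0,0.003,0,0]],
])

```text
time: 9.65
ee_pos: [0.5493, -0.0063, 0.0332]
tcp_rot: [-90.0, 0.0, -34.7]
wrist_force: [-0.5, -0.2, -0.9]
opening: 0.059
```

```bash
python3 -c "
from workcell import *
o=get_obs();print(o['time'],o['ee_pos'],o['tcp_rot'],o['wrist_force'],o['torque'])"
```

```text
9.65 [ 0.54928147 -0.00634841  0.03323831] [-9.00086332e+01  1.30576791e-02 -3.47295545e+01] [-0.48917377 -0.21863395 -0.88778266] [-0.05639116 -0.01621651  0.04001339]
```

Emit:
move_arm([
  [[0,0.001,0,0],[0,0.002,0,0],[0,0.003,0,0],[0,0.004,0,0],[0,0.005,0,0]],
])

```text
time: 10.15
ee_pos: [0.5494, -0.0063, 0.0284]
tcp_rot: [-90.0, -0.0, -34.7]
wrist_force: [-0.1, 0.3, 0.0]
opening: 0.0588
```

Emit:
move_arm([
  [[0,0.001,0,0],[0,0.002,0,0],[0,0.002,0,0]],
])

```text
time: 10.45
ee_pos: [0.5493, -0.0063, 0.0263]
tcp_rot: [-90.0, 0.0, -34.7]
wrist_force: [-0.4, -0.3, -0.6]
opening: 0.0592
```

Emit:
move_arm([
  [[0,0.001,0,0],[0,0.001,0,0]],
])

```text
time: 10.65
ee_pos: [0.5493, -0.0064, 0.0254]
tcp_rot: [-90.0, 0.0, -34.7]
wrist_force: [-0.6, -0.1, -1.1]
opening: 0.0587
```

```bash
python3 look.py w5
```

```text
10.65 [ 0.54932938 -0.00635259  0.02535088] [-9.00024472e+01  5.17980366e-03 -3.47293058e+01] [-0.57719214 -0.09706212 -1.13895017] [-0.00811116  0.06519303 -0.00104141] 0.058746693073818294
```

Emit:
move_arm([
  [[0,0.001,0,0],[0,0.001,0,0]],
])

```text
time: 10.9
ee_pos: [0.5495, -0.0064, 0.0247]
tcp_rot: [-90.0, -0.0, -34.7]
wrist_force: [-0.3, -0.8, 0.8]
opening: 0.0589
```

Emit:
move_arm([
  [[0,0.0007,0,0],[0,0.0007,0,0]],
])

```text
time: 11.1
ee_pos: [0.5496, -0.0064, 0.0245]
tcp_rot: [-90.0, -0.0, -34.7]
wrist_force: [-2.8, -0.4, 6.5]
opening: 0.0585
```

Emit:
move_arm([
  [[0,0.0005,0,0],[0,0.0005,0,0]],
])

```text
time: 11.3
ee_pos: [0.5496, -0.0065, 0.0241]
tcp_rot: [-90.0, -0.0, -34.7]
wrist_force: [-3.3, 0.3, 7.8]
opening: 0.0588
```

Home contact felt at the expected height (6–8 N at TCP 0.0243). Release and rise.

Emit:
move_arm([
  [[0,-0.0007,0,0],[0,-0.0007,0,0],[0,-0.0007,0,0]],
], claw=0.075)

```text
time: 11.6
ee_pos: [0.5494, -0.0063, 0.0238]
tcp_rot: [-90.0, 0.0, -34.7]
wrist_force: [-0.2, -0.3, 0.5]
opening: 0.0749
```

Emit:
move_arm([
  [[0,-0.01,0,0],[0,-0.04,0,0],[0,-0.08,0,0],[0,-0.12,0,0],[0,-0.12,0,0]],
])

```text
time: 12.1
ee_pos: [0.5517, -0.0064, 0.1506]
tcp_rot: [-89.7, -0.4, -34.7]
wrist_force: [-0.1, -0.5, -1.2]
opening: 0.075
```

```bash
python3 look.py w6; python3 - <<'E'
from h import *
c=pickle.load(open("w6.pkl","rb"));P=cloud(c)
r=np.hypot(P[...,0]-.547,P[...,1]+.005);
Q=P[(r<.031)&(r>.018)];print("disc top z",np.percentile(Q[:,2],[10,50,90]))
Q=Q[np.abs(Q[:,2]-np.median(Q[:,2]))<.004];h=cv2.convexHull((Q[:,:2]*1000).astype(np.float32));print(cv2.minEnclosingCircle(h))
E
```

```text
12.1 [ 0.55169701 -0.00636176  0.15062552] [-89.71078098  -0.42434659 -34.72748491] [-0.12788923 -0.54675706 -1.15320601] [-0.00674595  0.00872894  0.02622748] 0.07495409901246906
disc top z [0.04837087 0.2370616  0.24754549]
((542.6930541992188, -1.7117565870285034), 30.185476303100586)
```

View pics/w6.png

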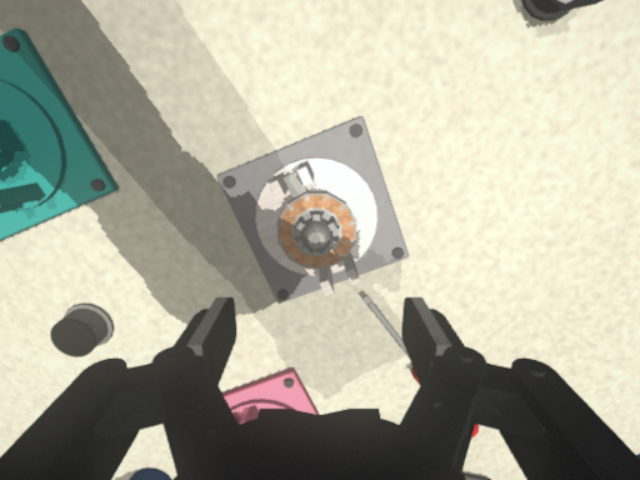

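Disc is seated (top 48 mm) around the hub at (316,232), empty-slot posts at (325,277),(350,263). Go to the separator, opening fully.

Emit:
move_arm([
  [[-0.035,0,0.034,-8.4],[-0.07,0,0.068,-16.8],[-0.105,0,0.103,-25.2],[-0.14,0,0.138,-33.6],[-0.178,0,0.174,-42]],
], claw=0.085)

```text
time: 12.65
ee_pos: [0.5017, 0.2374, 0.143]
tcp_rot: [-90.0, 0.1, 7.6]
wrist_force: [-0.5, 0.0, -0.5]
opening: 0.0849
```

Emit:
move_arm([
  [[0,0,0,-8.4],[0,0,0,-16.8],[0,0,0,-25.2],[0,0,0,-33.6],[0,0,0,-42]],
])

```text
time: 13.15
ee_pos: [0.5022, 0.2357, 0.1429]
tcp_rot: [-90.0, 0.1, 49.6]
wrist_force: [-0.3, -0.4, 0.7]
opening: 0.0851
```

Emit:
move_arm([
  [[0,0,0,-8],[0,0,0,-15.7],[0,0,0,-15.7],[0,0,0,-15.7]],
])

```text
time: 13.55
ee_pos: [0.5024, 0.2356, 0.1433]
tcp_rot: [-90.0, 0.0, 64.7]
wrist_force: [-0.1, -0.3, 0.4]
opening: 0.0847
```

```bash
python3 look.py w7; cat > m7.py <<'E'
from h import *
c=pickle.load(open("w7.pkl","rb"));P=cloud(c)
n=np.hypot(P[...,0]-.502,P[...,1]-.2385)<.055
for zl,zh in((.038,.056),(.0265,.034)):
    Q=P[n&(P[...,2]>zl)&(P[...,2]<zh)];print(len(Q),np.median(Q[:,2]),cv2.minAreaRect((Q[:,:2]*1000).astype(np.float32)))
c=pickle.load(open("w6.pkl","rb"));P=cloud(c)
d=P[...,:2]-[.547,-.0047];r=np.hypot(d[...,0],d[...,1])
q=(P[...,2]>.054)&(P[...,2]<.064)&(r>.034)&(r<.05)&(d[...,0]>0);Q=P[q];print("posts",len(Q),Q.mean(0),cv2.minAreaRect((Q[:,:2]*1000).astype(np.float32)))
a=np.degrees(np.arctan2(d[...,1][q],d[...,0][q]));print(np.histogram(a,np.arange(-45,30,3)))
E
python3 m7.py
```

```text
13.55 [0.50239532 0.23562006 0.14328503] [-8.99611897e+01  4.90406211e-02  6.47476280e+01] [-0.0610795  -0.26847079  0.376026  ] [0.031125   0.01841964 0.03998133] 0.08469679349434452
210 0.04705781306546182 ((502.15545654296875, 239.241455078125), (24.34078598022461, 47.90514373779297), 65.48945617675781)
1169 0.030338540335603348 ((508.9269714355469, 248.09158325195312), (70.7306900024414, 46.81040573120117), 59.28145217895508)
posts 209 [ 0.58753994 -0.01191267  0.05820798] ((588.2822265625, -12.099781036376953), (29.14833641052246, 13.044160842895508), 80.62998962402344)
(array([ 0,  0,  0,  0,  8, 21, 32, 31, 14,  0,  0,  0,  0,  0,  4, 27, 30,
       28, 14,  0,  0,  0,  0,  0]), array([-45, -42, -39, -36, -33, -30, -27, -24, -21, -18, -15, -12,  -9,
        -6,  -3,   0,   3,   6,   9,  12,  15,  18,  21,  24,  27]))
```

View pics/w7.png

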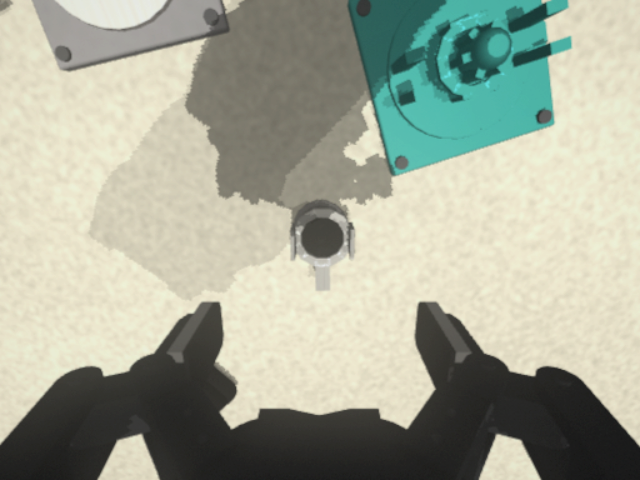

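Separator (0.5022, 0.2392), tab at 65.4°; cage slot direction ≈ −9.9°. Viewed centred at (322,238). Descend and grip the lips.

Emit:
move_arm([
  [[0.003,0.03,0.0017,-0.6],[0.003,0.06,0.0017,-0.6],[0.003,0.09,0.0017,-0.6],[0.003,0.11,0.0017,-0.6],[0.003,0.115,0.0017,-0.6]],
])

```text
time: 14.1
ee_pos: [0.5009, 0.2385, 0.0262]
tcp_rot: [-89.8, 0.2, 65.4]
wrist_force: [-0.9, 0.3, -0.5]
opening: 0.0853
```

Emit:
move_arm([
  [[0,0,0,0],[0,0,0,0],[0,0,0,0]],
])

```text
time: 14.4
ee_pos: [0.5032, 0.2396, 0.0304]
tcp_rot: [-90.1, -0.1, 65.5]
wrist_force: [-0.6, -0.2, -0.6]
opening: 0.0849
```

Emit:
move_arm([
  [[0,0.0025,0,0],[0,0.0025,0,0]],
])

```text
time: 14.6
ee_pos: [0.5026, 0.2393, 0.0267]
tcp_rot: [-90.0, -0.0, 65.6]
wrist_force: [0.0, -0.3, -0.9]
opening: 0.0853
```

Emit:
move_arm([
  [[0,0,0,0],[0,0,0,0],[0,0,0,0],[0,0,0,0],[0,0,0,0]],
], claw=0.04, newtons=30)

```text
time: 15.1
ee_pos: [0.5025, 0.2393, 0.0267]
tcp_rot: [-90.0, -0.0, 65.6]
wrist_force: [0.1, 0.8, 2.5]
opening: 0.0474
```

Emit:
move_arm([
  [[0,-0.03,0,0],[0,-0.06,0,0],[0,-0.09,0,0],[0,-0.11,0,0],[0,-0.11,0,0]],
])

```text
time: 15.6
ee_pos: [0.5036, 0.2398, 0.1394]
tcp_rot: [-90.2, -0.2, 65.6]
wrist_force: [0.4, -0.2, -0.8]
opening: 0.0473
```

```bash
python3 look.py w8;
```

```text
15.6 [0.50357276 0.23977173 0.13936156] [-90.16405954  -0.19769554  65.57283494] [ 0.41036324 -0.15504855 -0.78361742] [ 0.01557693 -0.06083642  0.03842149] 0.04727516995894099
```

View pics/w8.png

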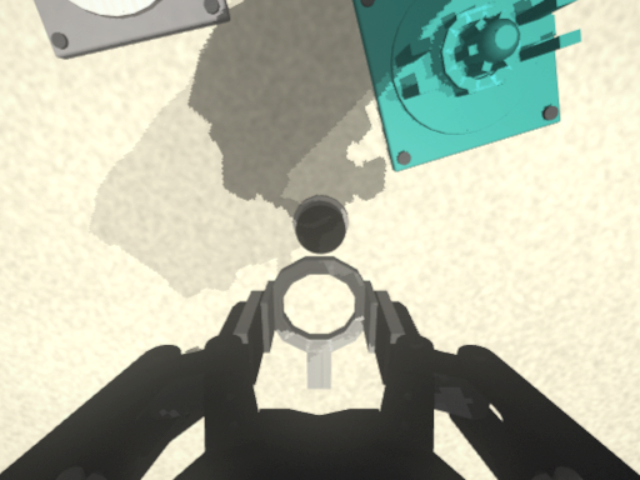

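```bash
python3 - <<'E'
from h import *
c=pickle.load(open("w8.pkl","rb"));t=np.array([.50357,.23977]);p=np.radians(65.57)
R=np.array([[np.cos(p),np.sin(p)],[-np.sin(p),np.cos(p)]])
g=cv2.cvtColor(c["color"],cv2.COLOR_BGR2GRAY);b=(g>120).astype(np.uint8)
print(g[240,256],g[240,215:300:5])
n,l,s,ce=cv2.connectedComponentsWithStats(b,connectivity=4);k=l[240,256];print(s[k],ce[k])
# camera sits at tool -x: far (tool +x = image down) edge is limited by the upper rim at the near side... 
for z in(.1377,.1427):
    for nm,u,v in(("c",*ce[k]),("up",ce[k][0],s[k][1]),("dn",ce[k][0],s[k][1]+s[k][3]),("L",s[k][0],ce[k][1]),("R",s[k][0]+s[k][2],ce[k][1]),("tabend",255,388/1.25)):
        print(z,nm,(R@(ray(c,u,v,z)[0,:2]-t)).round(4))
E
```

```text
169 [ 60  76  72 162 167 165 168 165 170 168 170 168 165 169  74  77  61]
[ 227  220   57   47 2142] [254.87908497 242.76797386]
0.1377 c [ 0.0006 -0.0003]
0.1377 up [-0.0143 -0.0003]
0.1377 dn [ 0.0174 -0.0003]
0.1377 L [ 0.0006 -0.017 ]
0.1377 R [0.0005 0.0172]
0.1377 tabend [ 0.0505 -0.0002]
0.1427 c [-0.0022 -0.0003]
0.1427 up [-0.0166 -0.0003]
0.1427 dn [ 0.0141 -0.0003]
0.1427 L [-0.0021 -0.0164]
0.1427 R [-0.0022  0.0166]
0.1427 tabend [ 0.046  -0.0002]
```

Emit:
move_arm([
  [[-0.04,0,-0.028,8.4],[-0.08,0,-0.056,16.8],[-0.12,0,-0.084,25.2],[-0.16,0,-0.112,33.6],[-0.2,0,-0.137,42]],
])

```text
time: 16.15
ee_pos: [0.5439, -0.0015, 0.1345]
tcp_rot: [-90.0, 0.1, 23.2]
wrist_force: [0.4, -0.1, -1.3]
opening: 0.0475
```

Emit:
move_arm([
  [[0,0,0,8.4],[0,0,0,16.8],[0,0,0,25.2],[0,0,0,33.5],[0,0,0,33.5]],
])

```text
time: 16.65
ee_pos: [0.5438, 0.0004, 0.1346]
tcp_rot: [-90.0, 0.1, -10.1]
wrist_force: [0.7, -0.7, -0.8]
opening: 0.0473
```

Emit:
move_arm([
  [[0,0,0,0],[0,0,0,0]],
])

```text
time: 16.85
ee_pos: [0.5442, 0.0005, 0.1358]
tcp_rot: [-90.0, 0.1, -9.7]
wrist_force: [-0.4, -0.2, -1.1]
opening: 0.0475
```

```bash
python3 look.py w9;
```

```text
16.85 [5.44163934e-01 4.93576085e-04 1.35756764e-01] [-9.00104469e+01  5.54347795e-02 -9.73135578e+00] [-0.3878752  -0.23578858 -1.12342739] [-0.05519735  0.00251825 -0.04913779] 0.04748678003500385
```

View pics/w9.png

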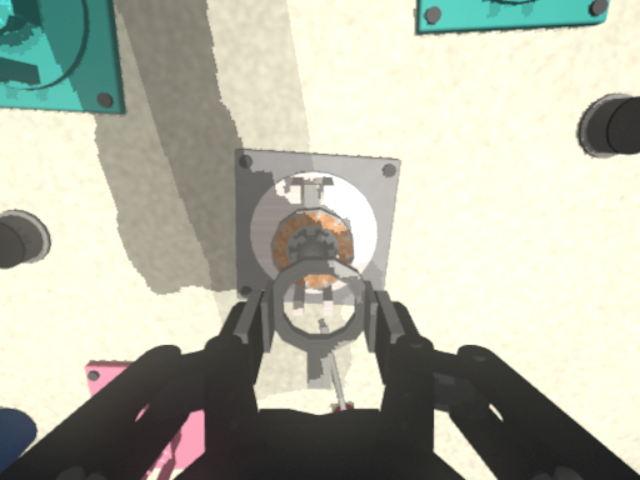

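View: separator held level, tab straight down the image at (318,370), slot posts at (300,297),(327,298), aligned. Centre it and come down to above the pilot.

Emit:
move_arm([
  [[0.0034,0.01,-0.0046,0.2],[0.0034,0.03,-0.0046,0.2],[0.0034,0.05,-0.0046,0.2],[0.0034,0.056,-0.0046,0.2],[0.0034,0.056,-0.0046,0.2]],
])

```text
time: 17.4
ee_pos: [0.5463, -0.0048, 0.0793]
tcp_rot: [-90.0, 0.1, -10.1]
wrist_force: [0.1, 0.1, -0.4]
opening: 0.0468
```

Emit:
move_arm([
  [[0,0,0,0],[0,0,0,0],[0,0,0,0]],
])

```text
time: 17.7
ee_pos: [0.5475, -0.0046, 0.0814]
tcp_rot: [-90.0, -0.1, -10.1]
wrist_force: [-0.1, -0.5, -0.8]
opening: 0.0472
```

Emit:
move_arm([
  [[0,0.004,0,0],[0,0.009,0,0],[0,0.014,0,0],[0,0.018,0,0],[0,0.018,0,0]],
])

```text
time: 18.2
ee_pos: [0.5465, -0.0046, 0.0615]
tcp_rot: [-90.0, 0.1, -10.1]
wrist_force: [-0.2, 0.3, -0.8]
opening: 0.0471
```

Emit:
move_arm([
  [[0,0.001,0,0],[0,0.002,0,0],[0,0.002,0,0]],
])

```text
time: 18.5
ee_pos: [0.547, -0.0047, 0.0604]
tcp_rot: [-90.0, -0.0, -10.1]
wrist_force: [0.0, -0.1, -1.2]
opening: 0.0474
```

Emit:
move_arm([
  [[0,0.001,0,0],[0,0.002,0,0],[0,0.002,0,0]],
])

```text
time: 18.8
ee_pos: [0.5469, -0.0047, 0.0583]
tcp_rot: [-90.0, 0.0, -10.1]
wrist_force: [0.2, 0.5, -0.8]
opening: 0.0475
```

```bash
python3 -c "
from workcell import *
o=get_obs();print(o['time'],o['ee_pos'],o['tcp_rot'],o['wrist_force'],o['torque'])"
```

```text
18.8 [ 0.54690226 -0.00465537  0.05827953] [-9.00014286e+01  1.38809101e-02 -1.01251376e+01] [ 0.23328985  0.45575395 -0.83079021] [-0.04646412 -0.02713903 -0.03569721]
```

Emit:
move_arm([
  [[0,0.001,0,0],[0,0.001,0,0]],
])

```text
time: 19.0
ee_pos: [0.5469, -0.0047, 0.0573]
tcp_rot: [-90.0, 0.0, -10.1]
wrist_force: [0.3, 0.0, -1.1]
opening: 0.0474
```

Emit:
move_arm([
  [[0,0.001,0,0],[0,0.001,0,0]],
])

```text
time: 19.2
ee_pos: [0.5469, -0.0046, 0.0563]
tcp_rot: [-90.0, 0.0, -10.1]
wrist_force: [0.2, 0.4, -0.4]
opening: 0.0474
```

Emit:
move_arm([
  [[0,0.001,0,0],[0,0.002,0,0],[0,0.002,0,0]],
])

```text
time: 19.5
ee_pos: [0.5469, -0.0047, 0.0542]
tcp_rot: [-90.0, 0.0, -10.1]
wrist_force: [0.3, -0.1, -1.1]
opening: 0.0475
```

Entered cleanly (underside ≈ 52.5 mm, no force). Continue to the seat near TCP 0.0497.

Emit:
move_arm([
  [[0,0.001,0,0],[0,0.002,0,0],[0,0.002,0,0]],
])

```text
time: 19.8
ee_pos: [0.5469, -0.0047, 0.0523]
tcp_rot: [-90.0, 0.0, -10.1]
wrist_force: [-0.2, 0.4, -0.1]
opening: 0.0472
```

Emit:
move_arm([
  [[0,0.001,0,0],[0,0.0015,0,0],[0,0.0015,0,0]],
])

```text
time: 20.1
ee_pos: [0.5469, -0.0047, 0.0508]
tcp_rot: [-90.0, 0.0, -10.1]
wrist_force: [0.2, 0.4, -1.4]
opening: 0.0473
```

Emit:
move_arm([
  [[0,0.0006,0,0],[0,0.0006,0,0]],
])

```text
time: 20.3
ee_pos: [0.547, -0.0047, 0.0503]
tcp_rot: [-90.0, 0.0, -10.1]
wrist_force: [-0.5, 0.1, -1.1]
opening: 0.047
```

Emit:
move_arm([
  [[0,0.0004,0,0],[0,0.0004,0,0]],
])

```text
time: 20.5
ee_pos: [0.547, -0.0046, 0.0499]
tcp_rot: [-90.0, 0.0, -10.1]
wrist_force: [-0.5, -0.3, -0.4]
opening: 0.0476
```

Emit:
move_arm([
  [[0,0.0005,0,0],[0,0.0005,0,0]],
])

```text
time: 20.7
ee_pos: [0.5471, -0.0047, 0.0497]
tcp_rot: [-90.0, -0.0, -10.1]
wrist_force: [0.0, 0.8, 1.8]
opening: 0.0472
```

Emit:
move_arm([
  [[0,0.0004,0,0],[0,0.0004,0,0]],
])

```text
time: 20.9
ee_pos: [0.5472, -0.0047, 0.0496]
tcp_rot: [-90.0, -0.0, -10.1]
wrist_force: [-1.3, -0.6, 5.3]
opening: 0.0473
```

Seated at the expected height with about 6 N. Release and rise.

Emit:
move_arm([
  [[0,-0.0004,0,0],[0,-0.0004,0,0],[0,-0.0004,0,0],[0,-0.0004,0,0]],
], claw=0.066)

```text
time: 21.3
ee_pos: [0.5469, -0.0047, 0.0493]
tcp_rot: [-90.0, 0.0, -10.1]
wrist_force: [0.0, -0.0, -1.0]
opening: 0.0661
```

Emit:
move_arm([
  [[0,-0.01,0,0],[0,-0.04,0,0],[0,-0.08,0,0],[0,-0.12,0,0],[0,-0.12,0,0]],
])

```text
time: 21.8
ee_pos: [0.5491, -0.0047, 0.1762]
tcp_rot: [-89.9, -0.5, -10.1]
wrist_force: [-0.1, 0.3, 0.4]
opening: 0.0657
```

```bash
python3 look.py w10; python3 - <<'E'
from h import *
c=pickle.load(open("w10.pkl","rb"));P=cloud(c);d=P[...,:2]-[.547,-.0047];r=np.hypot(d[...,0],d[...,1])
for n,lo,hi,a,b in(("lips",.062,.075,.018,.026),("ring",.049,.058,.0175,.0235),("disc rim",.044,.0505,.026,.03)):
    q=(r>a)&(r<b)&(P[...,2]>lo)&(P[...,2]<hi);Q=P[q];print(n,len(Q),np.percentile(Q[:,2],[10,50,90]),cv2.minAreaRect((Q[:,:2]*1000).astype(np.float32)))
E
```

```text
21.8 [ 0.54909532 -0.00468543  0.17616174] [-89.91392218  -0.50666797 -10.12674899] [-0.13606794  0.34520141  0.43280358] [ 0.01790779 -0.04330418 -0.02081756] 0.06572140038120491
lips 176 [0.06510856 0.07029955 0.07108316] ((547.0484008789062, -4.914823532104492), (48.107818603515625, 23.945415496826172), 80.3584976196289)
ring 674 [0.05253437 0.05354538 0.05434256] ((546.86083984375, -4.8355712890625), (42.22221755981445, 46.491580963134766), 81.27134704589844)
disc rim 495 [0.04752897 0.04866995 0.04954331] ((546.787109375, -4.983314514160156), (58.65713119506836, 58.08146286010742), 79.74568939208984)
```

View pics/w10.png

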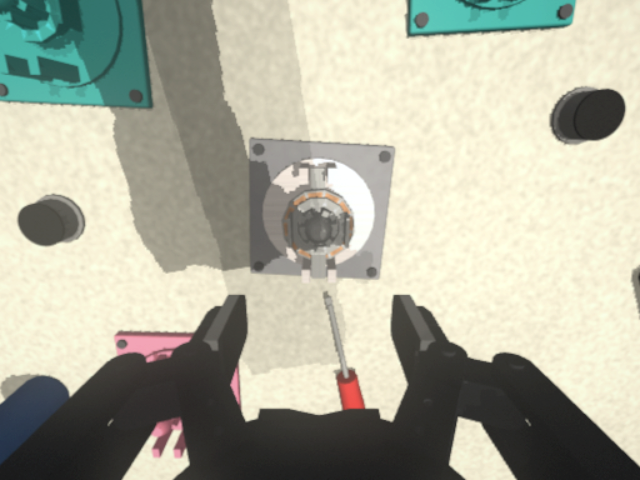

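Separator is home: lips upright, tab between the posts at (320,265), and heights match (ring top 53.5 mm, lips 70.3 mm). The bystanders in view are in place. Handing in.

```bash
python3 -c "
from workcell import *
print(job_done())"
```

```text
the job is handed in; nothing more can be done
None
```

The clutch is rebuilt and the job handed in at about 22 s of robot time; no verdict is reported.

**Disc:** I turned the friction disc to the spline angle measured from the wrist camera. It rubbed the pilot with about 4 N on the way down, so I shifted it about 1 mm. After that the teeth entered the splines without any hunting, and it seated at about 8 N.

**Separator:** I laid the separator lips up with its tab turned to the measured slot direction, about 3° off the carrier's +x axis. It met no resistance entering and seated at about 5 N.

**Last checks:** With the gripper clear, the wrist camera showed:

| Check | Measured | Expected |
|---|---|---|
| Disc top | 48.7 mm | 48 mm |
| Separator ring top | 53.5 mm | 53 mm |
| Lip tops | 70.3 mm | 70 mm |
| Both parts from the hub axis | within 0.5 mm | disc 3 mm, separator 4.5 mm |

The tab was between the posts of the empty slot. The highest force read was about 8 N.

**Not checked:** I made no contact with the bystanders, but I only saw part of the can and screwdriver in that last picture and did not measure them, or look at the mouse, again. No check failed or disagreed.

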